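# Reunite a split bearing housing's cap with its own base

### The arm

A 6-joint arm with a two-finger parallel gripper is mounted at the origin on a cart in front of the work surface, level with it; the furniture and walls round the work are solid. World frame = base frame: x ahead of the robot, y to its left, z up, the work surface at z = 0. Lengths are in m, angles in rad, forces in N, time in s.
With the tool pointing down it reaches from about 0.3 to 0.875 m from the base axis. Payload 6.4 kg.
Tool frame: the origin (TCP) lies at the very end of the fingers, on their centre line; the grasp point (between the pads) lies 19 mm behind it; z points along the fingers, y is the line along which they close (so a half turn about z gives the same grasp; the last joint's range is limited). The gripper opens to 85 mm and grips with 20 to 120 N. Pads are 22 mm wide; open, the fingers measure 114 mm over their backs; the gripper's body (76 mm by 85 mm) begins 54 mm behind the grasp point. The pads swing forward as they close: fully open they stand 13 mm farther back than shut.
Start: joints at [-1.341, 0.181, 1.607, -0, 1.354, -0.206], TCP at [0.243, -0.521, 0.231] pointing down, gripper open.
Joint ranges: [-2.99, 2.99], [-0.89, 2.07], [0.3, 2.58], [-1.14, 4.28], [0, 2.63], [-3.12, 3.12]. Speed limits (rad/s): [2.57, 2.57, 3.01, 3.14, 3.14, 3.14].

### API

Orientations are given as a unit quaternion [w, x, y, z].
In Python, from bench import ctrl gives the robot as it stands.
- The arm moves only by the tool jog_arm, never from a script. Its argument "series" is a list that holds one entry, the list of rows, each a list of 7 numbers: the shift along the tool's x, y, z in mm, then the turn, a rotation vector about the tool's x, y, z in rad, then the finger opening in mm, from 0 to 85.4. In form: [[[tx, ty, tz, rx, ry, rz, gripper], ...]]. A call has exactly 10 rows; each row shifts and turns the commanded pose from where the row before left it, along the tool's axes as they then stand; what a row does not reach is not made up. A row lasts 1/10 s, in which the tool goes at most 50 mm and 8.59 degrees, less where a joint would pass 70% of its speed; a pose out of reach is approached as far as the arm can. A call with a gripper value outside its range is refused whole. The fingers move at their own pace and stop on an object; the grip force is fixed at half the most. Time passes only in rows, so rows that do not move let the fingers close, or fill a call up. It gives the time, the measured TCP pose, the force, the opening and the grip force at its end, in the units of the state.
- ctrl.get_obs(): the state, without advancing time (a new reading comes with each control period).
- ctrl.camera(name): name is "scene" or "top" or "wrist"; returns a dict with "frame" (480x640x3 uint8, blue, green, red), "z_map" (480x640 float32, m along the optical axis (not along the pixel's ray), 0 where there is no reading), "fx", "fy", "cx", "cy" (pixels), "xyz" and "rotation" of the camera in the world. Camera axes: x right, y down, z forward; pixel columns grow to the right and rows downward; lengths in m; the calibration is good to about 2 mm. The wrist camera is an equidistant fisheye: a pixel r from the principal point sees the ray r / f radians off the axis. A picture is of the moment at which its call begins.
- ctrl.hand_in(): hands the job in; it is judged then, once.
The state is a dict: "time_s": time; "q": joint angles; "dq": joint speeds; "joint_efforts": joint torques, N m; "eef_pos": TCP position; "eef_rot": TCP orientation; "wrist_force": force on the tool from outside, world axes, zero at the start; "torque": the same for the moment, N m; "opening": opening from 0.0 (shut) to 1.0 (fully open); "grasp_force": force on a finger pad.
Only numpy, scipy, OpenCV 4.12 (cv2) and the standard library are available. Lean on these libraries where they do the work, as an engineer would, in place of code of your own. Each camera call takes 0.05 s, during which the arm holds its last target. There are 200 camera calls.

### The job

Two split bearing housings are being packed as matched pairs: their bases stand in the wooden fence with the joint faces towards the robot, and one loose cap lies in front of them. Work out which base the cap's joint face fits, and slide the cap along the bench, without lifting it off the bench top, until it is fully home in that base with the joint closed on both sides. Then let go and back away; both bases stay in their places in the fence, and the tape gun, the carton and the notebook where they lie.

Things in the scene. Friction and masses are not known exactly. Their poses are not given: they have to be found in the camera images.
- cap: Loose cap: grey cast half of a bearing housing, bore axis upright, 62 (x) x 130 (y) x 45 mm high, about 0.7 kg. Origin: middle of its underside, z up. Back: flat face at x=-31, 130 mm wide. Ends: flat at y=+-65, from x=-31 to +15. Joint side looks to its own +x, at the start within 0.43 rad of the bases' +x. Lightly oiled: friction about 0.3. Turns square when both fingers push a flat face.
- cap_joint (a point): Middle of the cap's joint, at cap frame x=+31, y=0, z=22.5 mm, axis of the bronze-lined half bore (28 mm radius). On each side of the bore a land reaches x=+31 from |y|=32 to 49 mm (outer corner rounded 5 mm); beyond |y|=49 the cap's outer corners are cut back 16 mm, to x=+15.
- base_a: The cap's own base, in either bay of the fence: grey cast half, 45 mm high, 1.4 kg, loose, its 166 mm wide foot against the rail. Origin: middle of the underside of its 62 x 130 mm body; x points away from the robot into the fence, z up. With the cap home the cap's origin is at x=-62, y=0 mm of this frame, axes parallel.
- base_a_joint (a point): Middle of base_a's joint, at base_a frame x=-31, y=0, z=22.5 mm, axis of its half bore. Joint face at x=-31. Two tongues reach 16 mm towards the robot (to x=-47) at its OUTER edges, |y|=51 to 65 mm, tips rounded 5 mm; they take the cap's lands between them with 2 mm play each side.
- base_b: Base of another housing, in the other bay, to be left alone. Outline, size and frame as base_a, but its two 16 mm tongues stand at the INNER edges, beside the bore, |y|=32 to 47 mm, so this cap would stop 16 mm short of it.
- fence: Wooden packing fence fixed to the bench: a rail 400 mm long (its y), 30 deep, 28 high; three cheeks 20 mm wide reach 34 mm towards the robot at its ends and middle. Origin: middle of the rail's underside; x points away from the robot. Bays centred on y=+-95 mm; each base's origin lies 60 mm in front of it, axes parallel.
- tape_gun: Bystander: packing tape gun lying on the bench at the right, 182 by 169 by 54 mm; origin under its middle.
- small_carton: Bystander: brown carton at the left, 83 by 114 by 63 mm; origin under its middle.
- notebook: Bystander: red notebook at the near right, 148 by 108 by 12 mm; origin under its middle.

How it is judged:
By the outcome, as a careful person would: the job done as asked, in the order asked, and still so for the second after the job is handed in, with the robot touching nothing.
It also fails if it takes over 72 s, if anything falls off the work surface, if the arm or the gripper's body presses on something with over 40 N, if the wrist force passes 120 N, or if a joint passes its speed limit or range.

## Working session

There is one attempt and no reset: what is moved stays moved. The work goes in short steps, Python scripts to look and compute and a tool call to move; the robot and the scene stay as the last step left them, time stands still between calls to the robot, and variables do not carry over. Pictures are saved under pics/ and viewed, at most 10 in all, crops included, and the job is handed in when it is done.

Besides the shell and the picture viewer there is one more tool, called after ">>>" as a command line: name --argument value ..., lists and objects as JSON in quotes. jog_arm: Moves the arm, as the interface text tells. Its arguments: {"type":"object","properties":{"series":{"type":"array"}},"required":["series"]}

```bash
mkdir -p pics; cat > h.py <<'E'
import numpy as np, cv2
from bench import ctrl
def cloud(c):
    v,u=np.mgrid[0:480,0:640]; z=c["z_map"]
    P=np.stack([(u-c["cx"])/c["fx"]*z,(v-c["cy"])/c["fy"]*z,z],-1)
    R=np.array(c["rotation"])
    if R.size==4:
        from scipy.spatial.transform import Rotation as Ro
        R=Ro.from_quat(np.roll(R.ravel(),-1)).as_matrix()
    W=P@R.T+np.array(c["xyz"]); W[z==0]=np.nan
    return W
E
python3 - <<'E'
from h import *
for n in("top","scene"):
    c=ctrl.camera(n); cv2.imwrite(f"pics/{n}0.png",c["frame"]); np.savez(f"{n}0.npz",W=cloud(c),f=c["frame"])
    print(n,c["fx"],c["cx"],c["cy"],c["xyz"],c["rotation"])
print(ctrl.get_obs())
E
```

```text
top 498.12682785577505 322.2772097689444 241.24183028637248 [ 0.40568344 -0.01706694  1.15447047] [-0.03271477  0.71071579 -0.70229081  0.02450349]
scene 466.3850495504766 319.4837161995441 247.51864338616375 [0.08996225 0.74218268 0.69362591] [ 0.11558418 -0.21053769  0.87024892 -0.43009417]
{'time_s': 0.1, 'q': array([-1.34129555e+00,  1.81482160e-01,  1.60789725e+00, -2.10557146e-05,
        1.35382046e+00, -2.06303755e-01]), 'dq': array([ 0.00121195,  0.00099913, -0.00340393, -0.00171652, -0.00227383,
       -0.00050172]), 'joint_efforts': array([ 3.08738536e-04, -4.45875478e+01, -3.52240241e+01, -3.51067802e-04,
        4.08230422e-03, -2.87581543e-05]), 'eef_pos': array([ 0.24262209, -0.52075424,  0.23047078]), 'eef_rot': array([-8.03435343e-04,  9.76352283e-01,  2.16184120e-01, -1.95989463e-05]), 'wrist_force': array([-0.32286875,  0.04999937,  0.17602454]), 'torque': array([0.01182979, 0.03382662, 0.03663816]), 'grasp_force': 0.0, 'opening': 0.9957251611182402}
```

View pics/top0.png

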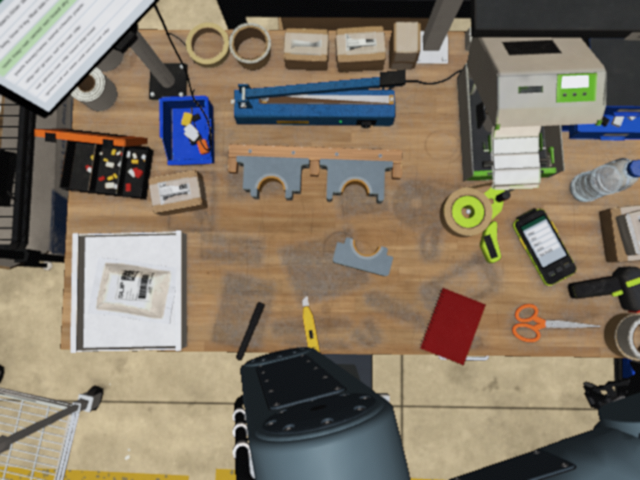

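View pics/scene0.png

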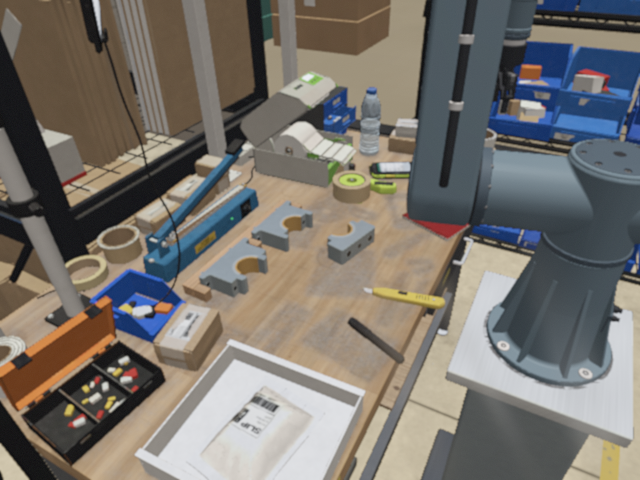

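The top picture shows the cap at about (363,256), the left base at about (272,178) and the right base at about (356,180). The tongues are too small to judge at this scale, so I'll crop in and measure in the world frame.

```bash
python3 - <<'E'
from h import *
d=np.load("top0.npz");W=d["W"];f=d["f"]
cv2.imwrite("pics/topcrop.png",cv2.resize(f[140:290,220:420],None,fx=4,fy=4,interpolation=cv2.INTER_CUBIC))
print("bench z",np.nanmedian(W[200:300,220:300,2]))
s=np.load("scene0.npz")["W"]; print("scene bench z",np.nanmedian(s[300:340,280:340,2]))
def rects(W,lo,hi,x0,x1,y0,y1,n):
    m=(W[...,2]>lo)&(W[...,2]<hi)&(W[...,0]>x0)&(W[...,0]<x1)&(W[...,1]>y0)&(W[...,1]<y1)
    k,l,st,_=cv2.connectedComponentsWithStats(m.astype(np.uint8))
    for i in range(1,k):
        if st[i,4]<60: continue
        P=W[l==i]; (c,wh,a)=cv2.minAreaRect((P[:,:2]*1000).astype(np.float32))
        print(n,st[i].tolist(),"c",np.round(c,1),"wh",np.round(wh,1),"a",round(a,2),"z",np.round(np.median(P[:,2])*1000,1))
rects(W,.033,.06,.25,.8,-.45,.3,"top"); rects(s,.036,.06,.25,.8,-.2,.2,"scene")
rects(W,.018,.034,.5,.8,-.3,.3,"rail")
E
```

```text
bench z -0.000495163427298495
scene bench z -0.0012804032053926329
top [234, 106, 162, 21, 2031] c [780.7  18.7] wh [369.9  38.6] a 89.94 z 49.3
top [461, 109, 32, 71, 300] c [ 711.6 -328.1] wh [166.8  53.3] a 22.61 z 47.1
top [479, 108, 10, 24, 106] c [ 773.  -365.4] wh [54.8  9.9] a 6.48 z 48.4
top [236, 156, 74, 43, 1932] c [643.3 113.5] wh [166.4  97.2] a 87.84 z 45.1
top [320, 159, 73, 43, 1925] c [637.6 -76.6] wh [163.9  95.8] a 88.18 z 45.2
top [187, 170, 18, 39, 201] c [607.3 277. ] wh [32.1 86.6] a 80.38 z 52.1
top [442, 182, 51, 55, 1851] c [ 574.5 -327.2] wh [107. 126.] a 85.15 z 51.9
top [499, 191, 12, 10, 90] c [ 603.  -410.7] wh [19.9 19. ] a 85.39 z 52.1
top [333, 238, 61, 38, 1272] c [464.6 -95.4] wh [129.6  62.3] a 75.81 z 45.1
scene [180, 188, 77, 70, 1015] c [780.1  -4.2] wh [316.3  39.7] a 90.0 z 48.6
scene [251, 200, 62, 41, 1018] c [635.4 -73. ] wh [166.3  93.2] a 88.1 z 44.3
scene [327, 220, 48, 33, 769] c [463.6 -92.2] wh [133.   63.8] a 75.76 z 44.0
scene [199, 237, 68, 49, 1424] c [640.3 115.6] wh [166.9  94.5] a 87.8 z 44.3
scene [158, 246, 20, 23, 258] c [786.6 168.2] wh [63.2 26. ] a 89.97 z 49.3
rail [235, 119, 137, 10, 390] c [775.8  45.1] wh [315.4  14.8] a 87.53 z 27.0
rail [370, 120, 25, 5, 60] c [ 775.9 -138.4] wh [ 5.  57.4] a 4.72 z 26.0
rail [191, 123, 23, 42, 160] c [711.8 259.7] wh [ 42.5 109.2] a 63.29 z 28.4
rail [228, 145, 174, 34, 2382] c [682.8  17.1] wh [400.   65.8] a 88.39 z 28.3
rail [190, 173, 17, 38, 82] c [605.8 275.3] wh [30.4 87.9] a 77.69 z 26.9
rail [441, 197, 12, 37, 61] c [ 559.7 -283.2] wh [83.3 20. ] a 7.53 z 25.3
```

View pics/topcrop.png

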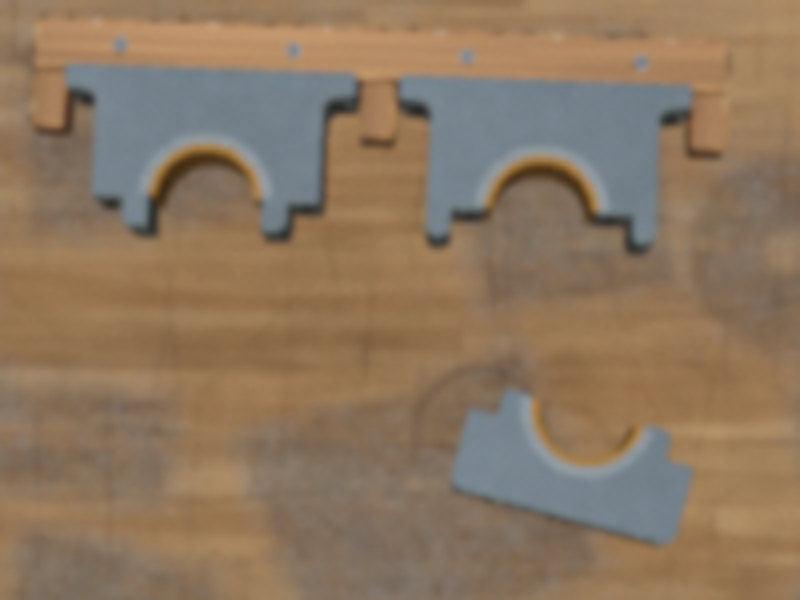

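The crop shows that the right base at about (545,160) has its tongues at the outer edges, at (438,238) and (642,245), so it is base_a. The left base has inner tongues, at (143,230) and (277,235). The cap at about (575,470) is turned clockwise.

The sizes (130 x 62 mm, 45 mm high) match in both views. The cap is at about (464,-94) mm with yaw -0.248 rad. The base is at about (638,-75) mm with yaw -0.03 rad.

I'll grip the cap between its back and its bore and slide it along the bench. First I'll hover above it.

```bash
cat >> h.py <<'E'
from scipy.spatial.transform import Rotation as Ro
def plan(pos,yaw,n):
    """rows (tool mm/rad) to reach pos (mm) with tool y at world angle yaw, tool z down; n rows"""
    o=ctrl.get_obs(); p=o["eef_pos"]*1000; R=Ro.from_quat(np.roll(o["eef_rot"],-1)); ty=R.as_matrix()[:,1]
    a=np.arctan2(ty[1],ty[0]); print("now",p.round(1),"yaw",a.round(4),"tz",R.as_matrix()[:,2].round(4))
    rz=-(yaw-a)/n; step=(np.array(pos)-p)/n
    for i in range(n):
        b=a-rz*i; x=np.array([-np.sin(b),np.cos(b),0])*-1*-1; y=np.array([np.cos(b),np.sin(b),0])
        x=np.cross(y,[0,0,-1]); print([round(float(v),1) for v in (step@x,step@y,-step[2])],round(float(rz),4))
E
python3 -c "
from h import *
plan([451.6,-90.6,180],-0.248,10)"
```

```text
now [ 242.6 -520.8  230.5] yaw -1.135 tz [-4.0e-04  1.6e-03 -1.0e+00]
[37.1, -30.2, 5.0] -0.0887
[39.6, -26.8, 5.0] -0.0887
[41.8, -23.2, 5.0] -0.0887
[43.7, -19.4, 5.0] -0.0887
[45.3, -15.4, 5.0] -0.0887
[46.5, -11.3, 5.0] -0.0887
[47.3, -7.2, 5.0] -0.0887
[47.7, -3.0, 5.0] -0.0887
[47.8, 1.3, 5.0] -0.0887
[47.5, 5.5, 5.0] -0.0887
```

>>> jog_arm --series '[[[18.5,-15,2.5,0,0,-0.0444,60],[19.2,-14.3,2.5,0,0,-0.0444,60],[19.8,-13.4,2.5,0,0,-0.0444,60],[20.4,-12.5,2.5,0,0,-0.0444,60],[20.9,-11.6,2.5,0,0,-0.0444,60],[21.4,-10.7,2.5,0,0,-0.0444,60],[21.9,-9.7,2.5,0,0,-0.0444,60],[22.3,-8.7,2.5,0,0,-0.0444,60],[22.7,-7.7,2.5,0,0,-0.0444,60],[23,-6.7,2.5,0,0,-0.0444,60]]]'

```text
time_s: 1.1
eef_pos: [0.3473, -0.3049, 0.2059]
eef_rot: [-0.0, 0.904, 0.427, -0.0]
wrist_force: [0.1, 0.1, -0.9]
opening: 0.704
grasp_force: 0.0
```

>>> jog_arm --series '[[[23.3,-5.7,2.5,0,0,-0.0444,60],[23.5,-4.6,2.5,0,0,-0.0444,60],[23.7,-3.6,2.5,0,0,-0.0444,60],[23.8,-2.5,2.5,0,0,-0.0444,60],[23.9,-1.5,2.5,0,0,-0.0444,60],[23.9,-0.4,2.5,0,0,-0.0444,60],[23.9,0.6,2.5,0,0,-0.0444,60],[23.9,1.7,2.5,0,0,-0.0444,60],[23.8,2.7,2.5,0,0,-0.0444,60],[0,0,0,0,0,0,60]]]'

```text
time_s: 2.1
eef_pos: [0.4413, -0.1098, 0.1831]
eef_rot: [-0.001, 0.801, 0.598, 0.0]
wrist_force: [-0.4, 0.5, 0.5]
opening: 0.698
grasp_force: 0.0
```

```bash
python3 - <<'E'
from h import *
plan([451.6,-90.6,100],-0.248,4); print(ctrl.get_obs()["opening"])
c=ctrl.camera("wrist"); print(c["fx"],c["cx"],c["cy"],c["xyz"],c["rotation"])
cv2.imwrite("pics/w1.png",c["frame"])
u,v=np.meshgrid(np.arange(640),np.arange(480)); a=(u-c["cx"])/c["fx"]; b=(v-c["cy"])/c["fy"]; r=np.hypot(a,b)+1e-9
t=np.tan(np.minimum(r,1.5)); z=c["z_map"]; P=np.stack([a/r*t*z,b/r*t*z,z],-1)
R=np.array(c["rotation"]); R=Ro.from_quat(np.roll(R,-1)).as_matrix() if R.size==4 else R
W=P@R.T+c["xyz"]; W[(z==0)|(r>1.3)]=np.nan; np.save("w1.npy",W)
m=((W[...,2]>.036)&(W[...,2]<.052)&(W[...,0]>.3)&(W[...,0]<.74)&(abs(W[...,1])<.25)).astype(np.uint8)
k,l,st,_=cv2.connectedComponentsWithStats(m)
for i in range(1,k):
    if st[i,4]>200:
        Q=W[l==i]; q=cv2.minAreaRect((Q[:,:2]*1000).astype(np.float32)); print(st[i].tolist(),np.round(q[0],1),np.round(q[1],1),round(q[2],2),np.median(Q[:,2]).round(4))
E
```

```text
now [ 441.3 -109.8  183.1] yaw -0.2877 tz [-0.001   0.0014 -1.    ]
[5.3, 1.1, 20.8] -0.0099
[5.3, 1.2, 20.8] -0.0099
[5.3, 1.2, 20.8] -0.0099
[5.3, 1.3, 20.8] -0.0099
0.6977682308225494
371.64829954431775 323.9540112847348 234.76036267664875 [ 0.46332225 -0.03744084  0.32621114] [ 0.14976461  0.97835316 -0.14108339 -0.02216154]
[469, 23, 116, 184, 11130] [634.9 -77.3] [166.1  93.7] 88.74 0.0454
[303, 110, 83, 164, 10125] [463.2 -96.1] [131.   62.4] 75.66 0.0455
```

View pics/w1.png

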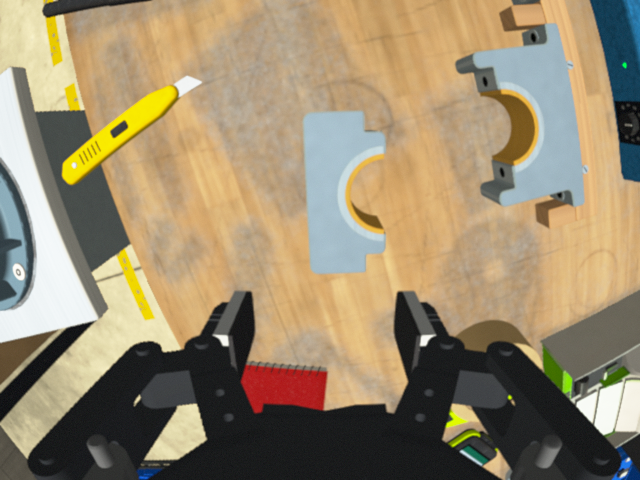

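The wrist view shows the cap at about (345,195) and base_a at about (530,125) with outer tongues; all three views agree within a few mm. I'll align now, then lower with the fingers astride.

>>> jog_arm --series '[[[4,1,14,0,0,-0.0078,60],[4,1,14,0,0,-0.0078,60],[4,1,14,0,0,-0.0078,60],[4,1,14,0,0,-0.0078,60],[4,1,14,0,0,-0.0078,60],[0,0,14,0,0,0,60],[0,0,14,0,0,0,60],[0,0,14,0,0,0,60],[0,0,0,0,0,0,60],[0,0,0,0,0,0,60]]]'

```text
time_s: 3.15
eef_pos: [0.4511, -0.0949, 0.0719]
eef_rot: [-0.0, 0.791, 0.612, -0.0]
wrist_force: [0.4, -0.5, -0.1]
opening: 0.704
grasp_force: 0.0
```

```bash
python3 - <<'E'
from h import *
plan([451.3,-91.8,12],-0.249,1)
c=ctrl.camera("wrist"); cv2.imwrite("pics/w2.png",c["frame"])
E
```

```text
now [451.1 -94.9  71.9] yaw -0.2536 tz [-5.e-04  0.e+00 -1.e+00]
[3.0, -0.6, 59.9] -0.0046
```

View pics/w2.png

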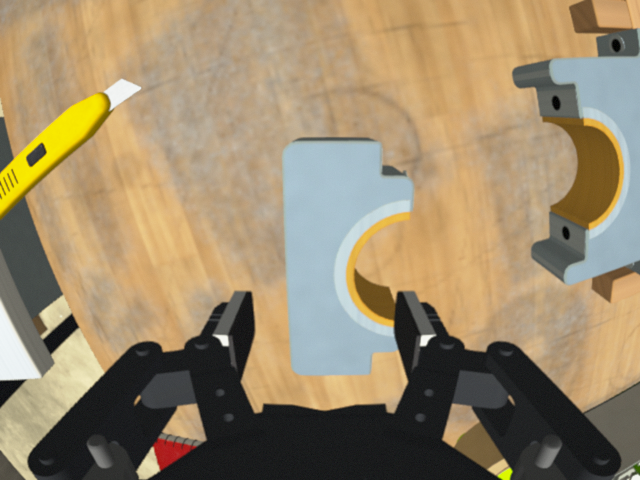

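The fingers at about (235,340) and (415,340) straddle the cap's back and bore, as planned. Lowering now.

>>> jog_arm --series '[[[1,-0.2,10,0,0,-0.0015,60],[1,-0.2,10,0,0,-0.0015,60],[1,-0.2,10,0,0,-0.0015,60],[0,0,10,0,0,0,60],[0,0,10,0,0,0,60],[0,0,8,0,0,0,60],[0,0,0,0,0,0,60],[0,0,0,0,0,0,60],[0,0,0,0,0,0,60],[0,0,0,0,0,0,60]]]'

```text
time_s: 4.2
eef_pos: [0.452, -0.0913, 0.0143]
eef_rot: [0.0, 0.789, 0.614, 0.0]
wrist_force: [-1.1, 0.2, 0.2]
opening: 0.704
grasp_force: 0.0
```

>>> jog_arm --series '[[[0,0,0,0,0,0,50],[0,0,0,0,0,0,45],[0,0,0,0,0,0,40],[0,0,0,0,0,0,36],[0,0,0,0,0,0,33],[0,0,0,0,0,0,30],[0,0,0,0,0,0,30],[0,0,0,0,0,0,30],[0,0,0,0,0,0,30],[0,0,0,0,0,0,30]]]'

```text
time_s: 5.2
eef_pos: [0.4511, -0.0911, 0.014]
eef_rot: [-0.0, 0.789, 0.614, -0.0]
wrist_force: [-3.5, -0.0, 6.1]
opening: 0.4
grasp_force: 68.5
```

```bash
python3 - <<'E'
from h import *
plan([451.3,-91.8,12],-0.249,1)
c=ctrl.camera("top"); W=cloud(c)
o=ctrl.get_obs();print(o["wrist_force"],o["opening"],o["grasp_force"],o["torque"])
c=ctrl.camera("wrist"); cv2.imwrite("pics/w3.png",c["frame"])
E
```

```text
now [451.1 -91.1  14. ] yaw -0.2479 tz [-1.e-03  2.e-04 -1.e+00]
[-0.7, 0.3, 2.0] 0.0011
[-4.18127917  0.92183951  6.13952597] 0.4018315880760657 68.4611021715682 [ 0.03371617  0.51374921 -0.14317769]
```

View pics/w3.png

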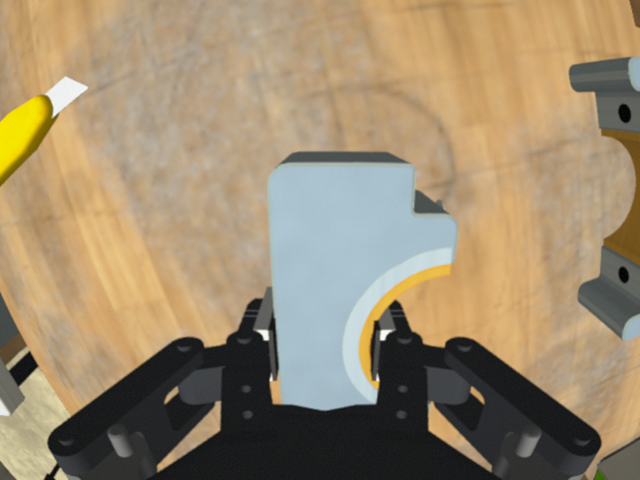

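The fingers hold the cap between its back and bore, with both pads at row 345. The opening is 34 mm, the grip 68 N, and the cap is pressed lightly onto the bench. Next I'll slide it to a pre-insertion pose about 10 mm before the tongues.

```bash
python3 -c "
from h import *
plan([535.7,-72.5,14],-0.030,9)"
```

```text
now [451.1 -91.1  14. ] yaw -0.2479 tz [-1.e-03  2.e-04 -1.e+00]
[4.3, 8.6, -0.0] -0.0242
[4.1, 8.7, -0.0] -0.0242
[3.9, 8.8, -0.0] -0.0242
[3.7, 8.9, -0.0] -0.0242
[3.5, 9.0, -0.0] -0.0242
[3.2, 9.1, -0.0] -0.0242
[3.0, 9.1, -0.0] -0.0242
[2.8, 9.2, -0.0] -0.0242
[2.6, 9.3, -0.0] -0.0242
```

>>> jog_arm --series '[[[4.3,8.6,0,0,0,-0.0242,30],[4.1,8.7,0,0,0,-0.0242,30],[3.9,8.8,0,0,0,-0.0242,30],[3.7,8.9,0,0,0,-0.0242,30],[3.5,9,0,0,0,-0.0242,30],[3.2,9.1,0,0,0,-0.0242,30],[3,9.1,0,0,0,-0.0242,30],[2.8,9.2,0,0,0,-0.0242,30],[2.6,9.3,0,0,0,-0.0242,30],[0,0,0,0,0,0,30]]]'

```text
time_s: 6.3
eef_pos: [0.538, -0.0725, 0.0141]
eef_rot: [0.001, 0.717, 0.697, 0.001]
wrist_force: [2.2, 0.5, 0.7]
opening: 0.403
grasp_force: 69.5
```

>>> jog_arm --series '[[[0,0,0,0,0,0,30],[0,0,0,0,0,0,30],[0,0,0,0,0,0,30],[0,0,0,0,0,0,30],[0,0,0,0,0,0,30],[0,0,0,0,0,0,30],[0,0,0,0,0,0,30],[0,0,0,0,0,0,30],[0,0,0,0,0,0,30],[0,0,0,0,0,0,30]]]'

```text
time_s: 7.3
eef_pos: [0.5365, -0.0726, 0.014]
eef_rot: [0.0, 0.718, 0.696, 0.0]
wrist_force: [3.3, 0.1, 4.7]
opening: 0.397
grasp_force: 69.9
```

```bash
cat >> h.py <<'E'
def wcloud(c):
    u,v=np.meshgrid(np.arange(640),np.arange(480)); a=(u-c["cx"])/c["fx"]; b=(v-c["cy"])/c["fy"]; r=np.hypot(a,b)+1e-9
    t=np.tan(np.minimum(r,1.5)); z=c["z_map"]; P=np.stack([a/r*t*z,b/r*t*z,z],-1)
    W=P@Ro.from_quat(np.roll(c["rotation"],-1)).as_matrix().T+c["xyz"]; W[(z==0)|(r>1.3)]=np.nan
    return W
E
python3 - <<'E'
from h import *
plan([535.7,-72.5,14],-0.030,1); o=ctrl.get_obs();print(o["wrist_force"],o["torque"],o["grasp_force"])
big=[]
for n in("wrist","top","scene"):
    c=ctrl.camera(n); W=wcloud(c) if n=="wrist" else cloud(c)
    m=(W[...,2]>.038)&(W[...,2]<.050)&(W[...,0]>.49)&(W[...,0]<.72)&(W[...,1]>-.2)&(W[...,1]<.05)
    P=W[m]*1000; im=np.full((230,250,3),255,np.uint8)
    f=c["frame"][m]
    for p,q in zip(P,f): cv2.circle(im,(int(50-p[1]),int(720-p[0])),1,q.tolist(),-1)
    big.append(im)
cv2.imwrite("pics/ortho.png",np.hstack(big)); cv2.imwrite("pics/w4.png",c["frame"])
E
```

```text
now [536.5 -72.6  14. ] yaw -0.0302 tz [ 5.e-04 -2.e-04 -1.e+00]
[0.1, -0.8, 0.0] -0.0002
[3.28969359 0.0922594  4.7329111 ] [ 0.04755385 -0.47874021 -0.01362348] 69.89994188246783
```

View pics/ortho.png

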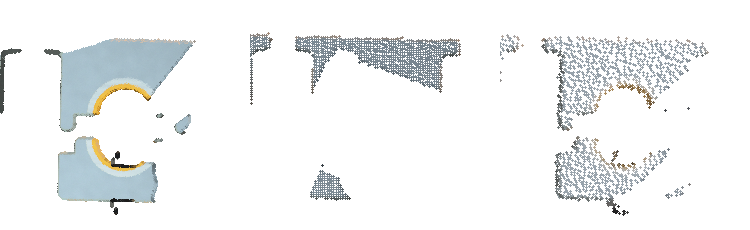

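The top-down maps show the left side clearly in the wrist panel: cap end at column 58, base side at column 61. I'll measure that lateral offset precisely.

```bash
cat >> h.py <<'E'
def sides():
    W=wcloud(ctrl.camera("wrist")); m=(W[...,2]>.041)&(W[...,2]<.049); P=W[m][:,:2]*1000
    a=-.03; O=np.array([637.6,-75.6]); Q=(P-O)@np.array([[np.cos(a),-np.sin(a)],[np.sin(a),np.cos(a)]])
    def edge(x0,x1,y0,y1,ax,far):   # robust outline: per 2 mm strip extreme
        S=Q[(Q[:,0]>x0)&(Q[:,0]<x1)&(Q[:,1]>y0)&(Q[:,1]<y1)]; o=1-ax; k=(S[:,o]//2).astype(int)
        E=np.array([[i*2+1,np.percentile(S[k==i,ax],98 if far else 2)] for i in np.unique(k) if (k==i).sum()>4])
        return np.polyfit(E[:,0]-E[:,0].mean(),E[:,1],1).round(4),len(E)
    for n,g in dict(base_side=(-40,5,40,80,1,1),base_face=(-45,0,36,48,0,0),tongue_tip=(-52,-30,54,60,0,0),tongue_in=(-42,-35,48,60,1,0),cap_end=(-112,-78,40,80,1,1),cap_back=(-135,-100,25,60,0,0),cap_land=(-90,-55,36,45,0,1),cap_landside=(-66.5,-60,35,60,1,1)).items():
        try: print(n,*edge(*g))
        except Exception as e: print(n,e)
E
python3 -c "
from h import *
sides()"
```

```text
base_side [1.10000e-03 6.31642e+01] 23
base_face [ 8.90000e-03 -3.33569e+01] 6
tongue_tip [ 2.41000e-02 -4.92325e+01] 3
tongue_in [-3.39000e-02  4.97914e+01] 4
cap_end [9.40000e-03 6.31756e+01] 17
cap_back [-1.700000e-03 -1.181002e+02] 18
cap_land [-3.66000e-02 -5.78843e+01] 5
cap_landside [-1.60000e-02  4.75891e+01] 4
```

The cap is centred within 0.5 mm and square, with about 24 mm still to travel. I'll insert it slowly.

>>> jog_arm --series '[[[0,2,0,0,0,0,30],[0,2,0,0,0,0,30],[0,2,0,0,0,0,30],[0,2,0,0,0,0,30],[0,2,0,0,0,0,30],[0,2,0,0,0,0,30],[0,2,0,0,0,0,30],[0,2,0,0,0,0,30],[0,2,0,0,0,0,30],[0,2,0,0,0,0,30]]]'

```text
time_s: 8.5
eef_pos: [0.5537, -0.0728, 0.0141]
eef_rot: [-0.002, 0.717, 0.697, -0.002]
wrist_force: [-10.0, -0.1, 17.7]
opening: 0.401
grasp_force: 73.8
```

>>> jog_arm --series '[[[0,1,0,0,0,0,30],[0,1,0,0,0,0,30],[0,0,0,0,0,0,30],[0,0,0,0,0,0,30],[0,0,0,0,0,0,30],[0,0,0,0,0,0,30],[0,0,0,0,0,0,30],[0,0,0,0,0,0,30],[0,0,0,0,0,0,30],[0,0,0,0,0,0,30]]]'

```text
time_s: 9.5
eef_pos: [0.5559, -0.0729, 0.014]
eef_rot: [-0.002, 0.717, 0.697, -0.002]
wrist_force: [-9.4, 0.9, 16.6]
opening: 0.401
grasp_force: 73.3
```

```bash
python3 -c "
from h import *
plan([560,-73,14],-0.030,1);sides()"
```

```text
now [555.9 -72.9  14. ] yaw -0.0295 tz [-5.1e-03  6.0e-04 -1.0e+00]
[0.0, 4.1, 0.0] 0.0005
base_side [1.50000e-03 6.31734e+01] 23
base_face [-2.84000e-02 -4.42828e+01] 6
tongue_tip [  0.0813 -49.1908] 3
tongue_in [6.90000e-03 4.98816e+01] 4
cap_end [ 0.1418 62.7307] 11
cap_back too many indices for array: array is 1-dimensional, but 2 were indexed
cap_land [ 2.65000e-02 -5.57528e+01] 5
cap_landside [1.80000e-02 5.95326e+01] 4
```

>>> jog_arm --series '[[[0,0.8,0,0,0,0,30],[0,0.8,0,0,0,0,30],[0,0.8,0,0,0,0,30],[0,0.8,0,0,0,0,30],[0,0.8,0,0,0,0,30],[0,0,0,0,0,0,30],[0,0,0,0,0,0,30],[0,0,0,0,0,0,30],[0,0,0,0,0,0,30],[0,0,0,0,0,0,30]]]'

```text
time_s: 10.55
eef_pos: [0.5599, -0.0731, 0.014]
eef_rot: [-0.002, 0.718, 0.697, -0.002]
wrist_force: [-8.2, 0.3, 15.3]
opening: 0.401
grasp_force: 71.2
```

>>> jog_arm --series '[[[0,0.5,0,0,0,0,30],[0,0.5,0,0,0,0,30],[0,0,0,0,0,0,30],[0,0,0,0,0,0,30],[0,0,0,0,0,0,30],[0,0,0,0,0,0,30],[0,0,0,0,0,0,30],[0,0,0,0,0,0,30],[0,0,0,0,0,0,30],[0,0,0,0,0,0,30]]]'

```text
time_s: 11.55
eef_pos: [0.56, -0.0731, 0.014]
eef_rot: [-0.003, 0.717, 0.697, -0.002]
wrist_force: [-12.6, 0.1, 19.3]
opening: 0.399
grasp_force: 72.3
```

>>> jog_arm --series '[[[0,0.5,0,0,0,0,30],[0,0.5,0,0,0,0,30],[0,0.5,0,0,0,0,30],[0,0.5,0,0,0,0,30],[0,0,0,0,0,0,30],[0,0,0,0,0,0,30],[0,0,0,0,0,0,30],[0,0,0,0,0,0,30],[0,0,0,0,0,0,30],[0,0,0,0,0,0,30]]]'

```text
time_s: 12.55
eef_pos: [0.5602, -0.0731, 0.014]
eef_rot: [-0.004, 0.717, 0.697, -0.004]
wrist_force: [-19.8, 0.4, 26.8]
opening: 0.401
grasp_force: 74.9
```

```bash
python3 - <<'E'
from h import *
plan([560,-73,14],-0.030,1)
c=ctrl.camera("wrist"); W=wcloud(c); P=W[(W[...,2]>.041)&(W[...,2]<.049)][:,:2]*1000
cv2.imwrite("pics/w5.png",cv2.resize(c["frame"][60:420,200:640],None,fx=1.8,fy=1.6,interpolation=cv2.INTER_CUBIC))
a=-.03;Q=(P-[637.6,-75.6])@np.array([[np.cos(a),-np.sin(a)],[np.sin(a),np.cos(a)]])
for y in (30,40,45,48,50,52,55,58,62):
    x=np.sort(Q[abs(Q[:,1]-y)<.7,0]); x=x[(x>-110)&(x<20)]; d=np.diff(x); i=d.argmax(); print(y,"from",x[0].round(1),"gap",x[i].round(1),x[i+1].round(1))
E
```

```text
now [560.2 -73.1  14. ] yaw -0.0295 tz [-0.0109  0.0011 -0.9999]
[0.1, -0.2, 0.0] 0.0005
30 from -94.3 gap -34.5 -33.0
40 from -95.0 gap 17.8 18.4
45 from -94.6 gap -13.7 -13.1
48 from -95.0 gap -36.3 -33.7
50 from -94.8 gap -48.7 -46.9
52 from -94.8 gap 17.7 18.6
55 from -94.9 gap 6.9 7.4
58 from -94.8 gap 4.3 5.0
62 from -92.7 gap -49.3 -47.9
```

View pics/w5.png

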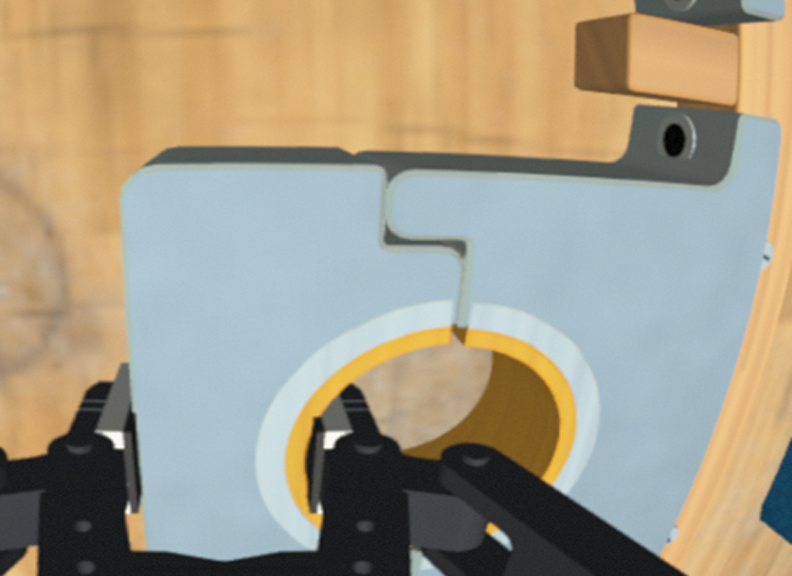

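The crop shows the left joint closed at about (425,240)-(465,320); the pose matches home (back at -95 against -95.4). The force rises without motion, so it is seated. I'll release, rise, and check both sides.

>>> jog_arm --series '[[[0,0,0,0,0,0,45],[0,0,0,0,0,0,56],[0,0,0,0,0,0,56],[0,0,0,0,0,0,56],[0,0,0,0,0,0,56],[0,0,0,0,0,0,56],[0,0,-5,0,0,0,56],[0,0,-10,0,0,0,56],[0,0,-20,0,0,0,56],[0,0,-20,0,0,0,56]]]'

```text
time_s: 13.6
eef_pos: [0.5651, -0.0734, 0.07]
eef_rot: [-0.0, 0.718, 0.696, -0.0]
wrist_force: [0.0, 0.1, -0.8]
opening: 0.659
grasp_force: 0.0
```

>>> jog_arm --series '[[[0,0,-30,0,0,0,60],[0,0,-30,0,0,0,60],[0,-30,-15,0,0,0,60],[0,-30,0,0,0,0,60],[0,-30,0,0,0,0,60],[0,-20,0,0,0,0,60],[0,-10,0,0,0,0,60],[0,0,0,0,0,0,60],[0,0,0,0,0,0,60],[0,0,0,0,0,0,60]]]'

```text
time_s: 14.6
eef_pos: [0.4463, -0.0701, 0.1442]
eef_rot: [0.001, 0.718, 0.696, 0.0]
wrist_force: [0.4, -0.6, 0.5]
opening: 0.704
grasp_force: 0.0
```

```bash
python3 - <<'E'
from h import *
plan([560,-73,14],-0.030,1)
c=ctrl.camera("wrist"); W=wcloud(c); P=W[(W[...,2]>.041)&(W[...,2]<.049)][:,:2]*1000
M=(W[...,2]>.041)&(W[...,2]<.049)&(W[...,0]>.5)&(W[...,0]<.72)&(W[...,1]>-.2)&(W[...,1]<.03); v,u=np.where(M); s=c["frame"][max(v.min()-10,0):v.max()+10,max(u.min()-10,0):u.max()+10]; print(u.min(),u.max(),v.min(),v.max())
k=min(780/s.shape[1],590/s.shape[0]); cv2.imwrite("pics/w6.png",cv2.resize(s,None,fx=k,fy=k,interpolation=cv2.INTER_CUBIC))
q=cv2.minAreaRect(np.float32(W[M][:,:2]*1000)); print(q)
a=-.03;Q=(P-[637.6,-75.6])@np.array([[np.cos(a),-np.sin(a)],[np.sin(a),np.cos(a)]])
for y in (-60,-50,-40,-20,0,20,40,50,60):
    x=Q[abs(Q[:,1]-y)<1.5,0]; x=x[(x>-115)&(x<60)]; x.sort(); d=np.diff(x); i=d.argmax(); print(y,"back",x[0].round(1),"foot",x[-1].round(1),"gap",x[i].round(1),x[i+1].round(1))
for n in("top","scene"):
    W=cloud(ctrl.camera(n)); O=np.load(n+"0.npz")["W"]
    for b,g in dict(A=(.5,.72,-.2,.015),B=(.5,.72,.02,.22)).items():
        for w in(O,W):
            m=(w[...,2]>.038)&(w[...,2]<.05)&(w[...,0]>g[0])&(w[...,0]<g[1])&(w[...,1]>g[2])&(w[...,1]<g[3]); r=cv2.minAreaRect(np.float32(w[m][:,:2]*1000)); print(n,b,np.round(r[0],1),np.round(r[1],1),round(r[2],2),np.round(w[m][:,2].max()*1000,1))
E
```

```text
now [446.3 -70.1 144.2] yaw -0.0301 tz [ 1.1e-03 -4.0e-04 -1.0e+00]
[0.5, 113.7, 130.2] -0.0001
448 613 105 322
((611.9505004882812, -63.837738037109375), (190.55029296875, 139.14268493652344), 88.69597625732422)
-60 back -94.1 foot 43.2 gap -12.6 -10.9
-50 back -94.9 foot 43.1 gap -39.0 -36.3
-40 back -94.3 foot 42.2 gap 34.5 35.7
-20 back -95.2 foot 42.8 gap -51.3 -13.9
0 back -94.7 foot 42.2 gap -60.9 -5.8
20 back -95.4 foot 42.4 gap -50.5 -17.1
40 back -95.6 foot 42.1 gap 19.4 20.7
50 back -94.9 foot 42.1 gap -50.4 -48.0
60 back -94.7 foot 42.2 gap 32.1 33.5
top A [591.7 -75.6] [163.9 181.8] 88.51 50.0
top A [613.3 -76. ] [163.3 138.1] 88.41 50.0
top B [641.4 113.6] [166.4  93.4] 87.84 49.8
top B [641.3 113. ] [166.5  93.3] 88.45 49.9
scene A [591.  -72.2] [165. 182.] 88.11 48.4
scene A [612.1 -75.2] [167.3 139.5] 89.0 48.9
scene B [640.3 115.6] [166.9  94.5] 87.8 48.5
scene B [640.3 114.1] [169.1  95. ] 88.12 48.7
```

View pics/w6.png

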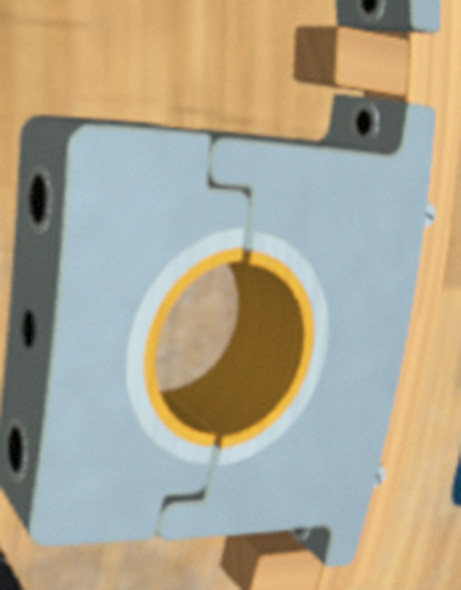

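The picture shows the joint closed on both sides of the bore, at (248,225) and (210,470). The assembly measures 138 mm deep, which is the 93 + 45 expected. Both bases are in place and the gripper is clear.

```bash
python3 -c "
from bench import ctrl
print(ctrl.hand_in())"
```

```text
the job is handed in; nothing more can be done
None
```

The cap is fully home in the right-hand base (base_a, the one with outer tongues), with the joint closed on both sides and both bases still in their places; I released the cap, backed away and handed the job in.

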